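# Mix a round flask on the touch-start mixer

## Robot

A 6-joint arm with a two-finger parallel gripper is mounted at the origin on a cart in front of the work surface, level with it; the furniture and walls round the work are solid. World frame = base frame: x ahead of the robot, y to its left, z up, the work surface at z = 0. Lengths are in m, angles in rad, forces in N, time in s.
With the tool pointing down it reaches from about 0.3 to 0.825 m from the base axis. Payload 5.4 kg.
Tool frame: the origin (TCP) lies midway between the tips of the shut fingers; the grasp point (between the pads) lies 19 mm behind it; z points along the fingers, y is the line along which they close (so a half turn about z gives the same grasp; the last joint's range is limited). The gripper opens to 92 mm and grips with 3 to 60 N. Pads are 20 mm wide; open, the fingers measure 128 mm over their backs; the gripper's body (75 mm by 189 mm) begins 69 mm behind the grasp point.
Start: joints at [1.006, 0.158, 1.597, -0, 1.386, -0.21], TCP at [0.2, 0.539, 0.215] pointing down, gripper open.
Joint ranges: [-2.91, 2.91], [-0.94, 2.29], [0.18, 2.7], [-1.29, 4.43], [0.17, 2.64], [-3, 3]. Speed limits (rad/s): [2.57, 2.57, 3.14, 3.14, 3.14, 3.14].

## Interface

Orientations are given as a 3x3 rotation matrix whose columns are the frame's x, y, z axes.
In Python, from station import arm gives the robot as it stands. The module is installed in compiled form; this text tells all that it offers.
- The arm moves only by the tool send_rows, never from a script. Its argument "targets" is a list of rows, each a list of 7 numbers: the shift along the tool's x, y, z scaled (see below), then the turn, a rotation vector about the tool's x, y, z scaled (see below), then the closure, from 0 (fully open) to 1 (shut). In form: [[dx, dy, dz, ax, ay, az, grip], ...]. A call has 1 to 12 rows; each row shifts and turns the commanded pose from where the row before left it, along the tool's axes as they then stand; what a row does not reach is not made up. The controller multiplies each number of a shift by 50 cm and each number of a turn by 45 degrees. A row lasts 1/12 s, in which the tool goes at most 41.7 mm and 7.16 degrees, less where a joint would pass 70% of its speed; a pose out of reach is approached as far as the arm can. A call with a number of a shift or a turn outside -1 to 1 is refused whole. A call with a gripper value outside its range is refused whole. The fingers move at their own pace and stop on an object; the grip force is fixed at half the most. Time passes only in rows, so rows that do not move let the fingers close. It gives the time, the measured TCP pose, the force, the opening and the grip force at its end, in the units of the state.
- arm.state(): the state, without advancing time (a new reading comes with each control period).
- arm.camera(name): name is "side" or "top" or "wrist"; returns a dict with "frame" (400x640x3 uint8, red, green, blue), "K" (3x3 intrinsics, pixels), "distortion" ([k1, k2, p1, p2, k3] as OpenCV has them; the pictures are not rectified), "R" (3x3) and "t" (3): a world point X has camera coordinates R X + t; the wrist camera has in their place "mount" (4x4, takes a point from camera to tool coordinates, whose origin is the TCP and whose axes are the flange's). Camera axes: x right, y down, z forward; pixel columns grow to the right and rows downward; lengths in m; the calibration is good to about 2 mm. A picture is of the moment at which its call begins: read the wrist's pose just before it. There is no depth.
- arm.hand_in(): hands the job in; it is judged then, once.
The state is a dict: "time_s": time; "joint_pos": joint angles; "qd": joint speeds; "joint_torque": joint torques, N m; "tool_pos": TCP position; "tool_rot": TCP orientation; "ft_force": force on the tool from outside, world axes, zero at the start; "torque": the same for the moment, N m; "opening": finger opening in m; "grasp_force": force on a finger pad.
Only numpy, scipy, OpenCV 4.12 (cv2) and the standard library are available. Lean on these libraries where they do the work, as an engineer would, in place of code of your own. Each camera call takes 0.05 s, during which the arm holds its last target. There are 200 camera calls.

## Task

Mix the small stoppered round-bottomed flask on the touch-start mixer. First swing the mixer's raised splash collar down round the cradle until its hook rests in the catch at the front of the mixer; then lift the flask out of its cork ring and press it, upright, down into the mixer's sprung ring cradle against the spring, most of the way to the stop but without ramming the glass. The mixer runs only while the flask is pressed, so the program finishes while holding: keep hold of the flask and keep the cradle pressed down at the end; leave the conical flask, the dropper bottle and the clear objective case standing where they are.

Things in the scene. Friction and masses are not known exactly. Their poses are not given: they have to be found in the camera images.
- mixer: touch-start laboratory mixer, fixed to the worktop: white housing 140 x 118 mm on plan, its top 85 mm above the worktop; origin at the centre of its underside, z up, front (control knob, rocker switch, catch) towards its -x, hinge of the splash collar at its rear (+x). The sprung ring cradle stands on the vertical axis through the origin
- cradle (a joint): how far the sprung ring cradle is pressed down, m: 0 at rest, 0.012 at the bottom stop. The preloaded spring starts to give at about 4.5 N (flask weight of 1 to 1.5 N included) and needs about 9 N at 0.007 and 12 N at the stop
- cradle_rim (a point): centre of the cradle's round mouth, at its upper edge: 131 mm above the worktop when at rest, 12 mm lower when fully pressed. The cradle is a black rubber ring, 62 mm across outside, conical inside, inner diameter 48 mm at the mouth, 18 mm deep; the round flask's ball (53 mm) rests on the inner edge with its underside 15 mm below the rim
- collar (a joint): angle of the grey splash collar, rad: 0 closed and level with its hook in the catch, about 1.57 standing straight up, 1.95 leaning back against its stop. The hinge has slight friction, which holds it near upright; tipped forward below about 1.2 it sinks shut by itself in about a second
- collar_hinge (a point): middle of the collar's hinge, a horizontal axis along the mixer's y, 68 mm behind the mixer's axis (its +x), 108 mm above the worktop. The collar is a grey plastic dish ring, 126 mm across, 84 mm hole, 16 mm high. Open, it stands up over the hinge; push its rear face forward and down to close it. Closed, it lies round the cradle, rim 122 mm above the worktop
- collar_tab (a point): middle of the upper face (front face when open) of the finger tab at the collar's free edge, 139 mm from the hinge axis; tab 26 mm wide, 6 mm thick, ending 156 mm from the hinge, with a small hook below it. When open it is at the top, about 250 mm above the worktop; when closed it points to the mixer's front, its upper face 122 mm above the worktop
- flask: the round-bottomed flask of brown glass, about 0.11 kg: ball 53 mm in diameter, straight neck 22 mm in diameter from 55 to 95 mm above the underside, white stopper 25 mm in diameter, top at 112 mm. Origin at the underside of the ball, z up along the neck. It stands upright in the cork ring, its underside 16 mm above the worktop; take it by the neck
- cork_ring: cork ring that carries the round flask, fixed: 80 mm outside, 38 mm hole, 24 mm high; origin at the centre of its underside
- conical_flask: loose conical flask of the same brown glass, base 51 mm, 98 mm high with stopper, standing straight on the worktop (not the one to mix, leave alone); origin at the centre of its underside. It and the cork ring may change places
- dropper_bottle: loose dropper bottle, 34 mm in diameter, 107 mm high, a bystander; origin at the centre of its underside
- objective_case: loose clear round case with a spare objective on a black base, 39 mm in diameter, 54 mm high, a bystander; origin at the centre of its underside
- microscope: microscope, fixed, always in the same place, an obstacle between the robot's start on the right and the work on the left: its stage and foot fill x 0.28 to 0.60, y -0.27 to -0.02 up to z 0.28, its eyepieces reach towards the robot to x 0.20 at z 0.33 to 0.44, and its screen fills x 0.34 to 0.43, y -0.25 to 0.03, z 0.48 to 0.67. Pass high and close to the base
Not all that is in view belongs to the job. What is shaped like the flask but blue is not meant.

How it is judged:
By the outcome, as a careful person would: the job done as asked, in the order asked, and still so for the second after the job is handed in, while the arm keeps its last pose, push and grip.
It also fails if it takes over 69 s, if anything falls off the work surface, if the arm or the gripper's body presses on something with over 40 N, if the wrist force passes 120 N, or if a joint passes its speed limit or range.

## Working session

There is one attempt and no reset: what is moved stays moved. The work goes in short steps, Python scripts to look and compute and a tool call to move; the robot and the scene stay as the last step left them, time stands still between calls to the robot, and variables do not carry over. Pictures are saved under pics/ and viewed, at most 10 in all, crops included, and the job is handed in when it is done.

Besides the shell and the picture viewer there is one more tool, called as name([rows], argument=value, ...), one row to a line, values as JSON. send_rows: Moves the arm, as the interface text tells. Its arguments: {"type":"object","properties":{"targets":{"type":"array"}},"required":["targets"]}

```bash
mkdir -p pics; python3 - <<'E'
from station import arm
import cv2,pickle
s=arm.state(); print(s)
d={}
for n in ("side","top","wrist"):
    c=arm.camera(n); d[n]=c; cv2.imwrite(f"pics/{n}0.png",c["frame"][:,:,::-1])
    print(n,{k:v for k,v in c.items() if k!="frame"})
pickle.dump((s,d),open("d0.pkl","wb"))
E
```

```text
{'time_s': 0.0, 'joint_pos': array([ 1.00594395e+00,  1.59030005e-01,  1.59822973e+00,  1.99720643e-06,
        1.38622792e+00, -2.10106774e-01]), 'qd': array([ 3.39390302e-04,  1.99678436e-05, -2.64256367e-03, -2.91937231e-04,
       -4.75989899e-04,  7.71398010e-04]), 'joint_torque': array([ 8.19805300e-04, -3.85547948e+01, -3.22124505e+01,  7.02815666e-02,
        3.76147684e-02, -1.16008459e-04]), 'tool_pos': array([0.1994021 , 0.53863984, 0.2136309 ]), 'tool_rot': array([[-9.37734554e-01,  3.47351226e-01, -1.01603886e-03],
       [ 3.47352485e-01,  9.37733274e-01, -1.59960029e-03],
       [ 3.97150322e-04, -1.85292409e-03, -9.99998204e-01]]), 'ft_force': array([ 0.05071778, -0.51086007, -0.18320781]), 'torque': array([ 0.05309526, -0.0219051 , -0.03848841]), 'grasp_force': 0.0, 'opening': 0.0919767806128016}
side {'K': array([[387.76249144,   0.        , 319.5352877 ],
       [  0.        , 387.76249144, 202.7682606 ],
       [  0.        ,   0.        ,   1.        ]]), 'distortion': array([-0.09076889,  0.        ,  0.        ,  0.        ,  0.        ]), 'R': array([[-0.98110
[... 539 characters left out ...]
  [ 0.14848097, -0.01993043, -0.98871441]]), 't': array([0.11236583, 0.58904432, 0.94175372])}
wrist {'K': array([[277.68093295,   0.        , 316.83209759],
       [  0.        , 277.68093295, 199.9405364 ],
       [  0.        ,   0.        ,   1.        ]]), 'distortion': array([-0.01144183,  0.        ,  0.        ,  0.        ,  0.        ]), 'mount': array([[-9.38781361e-04, -9.68422359e-01, -2.49313564e-01,
         6.92624607e-02],
       [ 9.99999553e-01, -8.81646126e-04, -3.40836331e-04,
        -9.21759852e-04],
       [ 1.10267186e-04, -2.49313773e-01,  9.68422754e-01,
        -1.70424103e-01],
       [ 0.00000000e+00,  0.00000000e+00,  0.00000000e+00,
         1.00000000e+00]])}
```

View pics/side0.png

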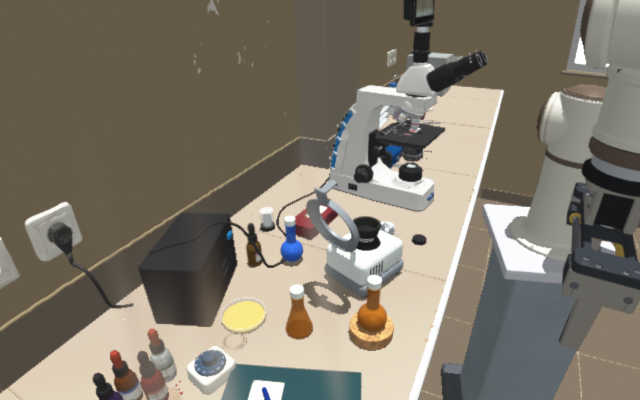

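View pics/top0.png

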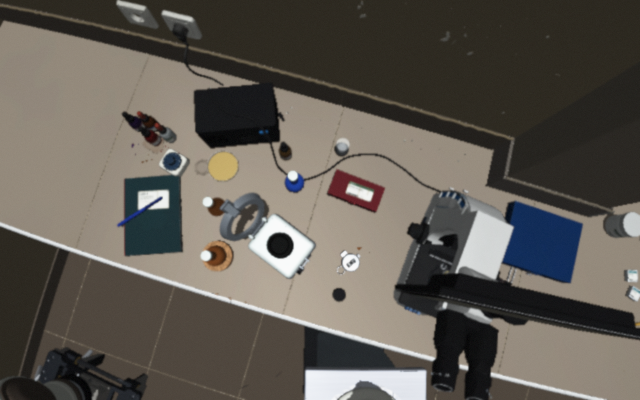

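The side view shows the mixer at (365,245) with its collar raised. The flask is in the cork ring at (372,315), the conical flask at (299,310) and the blue decoy at (291,240). In the top view the cradle is at (280,245), the flask at (216,256), the conical flask at (214,205) and the collar at (243,215). I'll zoom in to measure.

```bash
python3 - <<'E'
import cv2
a=cv2.imread("pics/top0.png")[150:298,180:376]
cv2.imwrite("pics/topz.png",cv2.resize(a,None,fx=4,fy=4,interpolation=cv2.INTER_CUBIC))
a=cv2.imread("pics/side0.png")[170:350,270:430]
cv2.imwrite("pics/sidez.png",cv2.resize(a,None,fx=3.3,fy=3.3,interpolation=cv2.INTER_CUBIC))
E
```

```text
(no output)
```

View pics/topz.png

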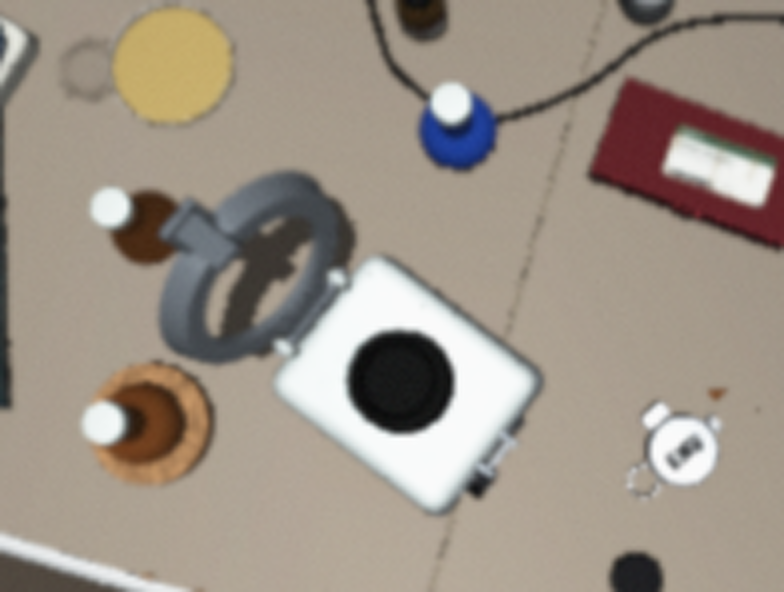

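View pics/sidez.png

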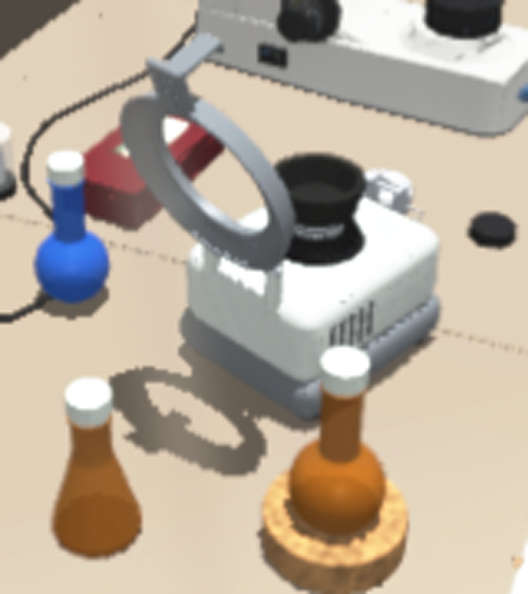

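The zoomed views give these pixel positions.

| Feature | Top zoom | Side zoom |
|---|---|---|
| Cradle mouth | (400,382) | (320,178) |
| Flask stopper | (103,424) | (346,358) |
| Hinge ends | (337,279), (287,347) | – |
| Catch | (500,450) | – |
| Conical flask stopper | (111,207) | (89,388) |
| Collar tab end | (185,215) | (185,55) |

```bash
cat > h.py <<'E'
import cv2,numpy as np,pickle
def ray(c,p):
    u=cv2.undistortPoints(np.array([[p]],float),c["K"],c["distortion"])[0,0]
    R,t=c["R"],c["t"]; return -R.T@t, R.T@np.r_[u,1]
def onz(c,p,z):
    o,d=ray(c,p); return o+d*(z-o[2])/d[2]
def tri(c1,p1,c2,p2):
    o1,d1=ray(c1,p1);o2,d2=ray(c2,p2)
    s=np.linalg.lstsq(np.c_[d1,-d2],o2-o1,rcond=None)[0]
    a,b=o1+d1*s[0],o2+d2*s[1]; return (a+b)/2,np.linalg.norm(a-b)
def proj(c,X):
    return cv2.projectPoints(np.array(X,float).reshape(-1,3),cv2.Rodrigues(c["R"])[0],c["t"],c["K"],c["distortion"])[0][:,0]
T=lambda x,y:(x/4+180-.4,y/4+150-.4)
S=lambda x,y:(x/3.3+270-.35,y/3.3+170-.35)
E
python3 - <<'E'
from h import *
np.set_printoptions(precision=4,suppress=True)
s,d=pickle.load(open("d0.pkl","rb")); t,sd=d["top"],d["side"]
for n,a,b,z in [("cradle",(400,382),(320,178),.131),("flask",(103,424),(346,358),.128),("con",(111,207),(89,388),.098),("tab",(182,213),(185,55),.25)]:
    print(n,onz(t,T(*a),z),onz(sd,S(*b),z),tri(t,T(*a),sd,S(*b)))
for n,a,z in [("h1",(337,279),.108),("h2",(287,347),.108),("catch",(500,448),.115),("cork",(152,423),.024)]: print(n,onz(t,T(*a),z))
for n,a,z in [("c1",(378,254),.085),("c2",(543,380),.085),("c3",(437,515),.085),("c4",(275,383),.085)]: print(n,onz(t,T(*a),z))
for n,a in [("tabL",(150,68)),("tabR",(218,45))]: print(n,onz(sd,S(*a),.255))
print("edge",onz(t,T(0,545),0),onz(t,T(190,592),0))
E
```

```text
cradle [0.4663 0.2251 0.131 ] [0.4661 0.2317 0.131 ] (array([0.4664, 0.2254, 0.1272]), np.float64(7.703865079752629e-05))
flask [0.4375 0.399  0.128 ] [0.438  0.3988 0.128 ] (array([0.4378, 0.3989, 0.1281]), np.float64(0.0004897849953229826))
con [0.5703 0.4107 0.098 ] [0.5704 0.4089 0.098 ] (array([0.5701, 0.4103, 0.0993]), np.float64(0.00014947310537918447))
tab [0.5465 0.3295 0.25  ] [0.5342 0.3146 0.25  ] (array([0.5387, 0.3269, 0.2568]), np.float64(0.013611965813244862))
h1 [0.5281 0.2674 0.108 ]
h2 [0.4863 0.2959 0.108 ]
catch [0.4291 0.1661 0.115 ]
cork [0.4387 0.3964 0.024 ]
c1 [0.5465 0.2457 0.085 ]
c2 [0.4707 0.1414 0.085 ]
c3 [0.3875 0.2041 0.085 ]
c4 [0.4652 0.3062 0.085 ]
tabL [0.5472 0.3423 0.255 ]
tabR [0.5173 0.3102 0.255 ]
edge [0.3549 0.5009 0.    ] [0.3282 0.3717 0.    ]
```

send_rows([
  [-0.04,-0.002,0,0,0,0,1],
  [-0.06,-0.004,0,0,0,0,1],
  [-0.07,-0.004,0,0,0,0,1],
  [-0.07,-0.004,0,0,0,0,1],
  [-0.07,-0.004,0,0,0,0,1],
  [-0.07,-0.004,0,0,0,0,1],
  [-0.07,-0.004,0,0,0,0,1],
  [-0.07,-0.004,0,0,0,0,1],
  [-0.07,-0.004,0,0,0,0,1],
  [-0.07,-0.004,0,0,0,0,1],
  [-0.07,-0.004,0,0,0,0,1],
  [-0.09,-0.005,0,0,0,0,1],
])

```text
time_s: 1.15
tool_pos: [0.5735, 0.3756, 0.2142]
tool_rot: [[-0.938, 0.347, -0.001], [0.347, 0.938, 0.0], [0.001, -0.0, -1.0]]
ft_force: [0.5, 0.4, -0.4]
opening: 0.0137
grasp_force: 0.0
```

send_rows([
  [0.0076,-0.027,0,0,0,0,1],
  [0.0076,-0.027,0,0,0,0,1],
  [0.0076,-0.027,0,0,0,0,1],
  [0.0076,-0.027,0,0,0,0,1],
  [0.0076,-0.027,0,0,0,0,1],
  [0.0076,-0.027,0,0,0,0,1],
  [0.0076,-0.027,0,0,0,0,1],
  [0.0076,-0.027,0,0,0,0,1],
  [0.0076,-0.027,0,0,0,0,1],
  [0.0076,-0.027,0,0,0,0,1],
  [0.0076,-0.027,0,0,0,0,1],
  [0.0076,-0.027,0,0,0,0,1],
])

```text
time_s: 2.15
tool_pos: [0.4732, 0.2394, 0.2142]
tool_rot: [[-0.938, 0.347, -0.001], [0.347, 0.938, -0.0], [0.001, -0.0, -1.0]]
ft_force: [0.7, -0.4, 0.4]
opening: 0.0003
grasp_force: 0.0
```

send_rows([
  [0.022,0.0345,0,0,0,0,1],
  [0.022,0.0345,0,0,0,0,1],
  [0.022,0.0345,0,0,0,0,1],
  [0.022,0.0345,0,0,0,0,0.5],
  [0.022,0.0345,0,0,0,0,0],
  [0.022,0.0345,0,0,0,0,0],
  [0.022,0.0345,0,0,0,0,0],
  [0.022,0.0345,0,0,0,0,0],
  [0,0,0,0,0,0,0],
  [0,0,0,0,0,0,0],
  [0,0,0,0,0,0,0],
  [0,0,0,0,0,0,0],
])

```text
time_s: 3.15
tool_pos: [0.4396, 0.3991, 0.2145]
tool_rot: [[-0.937, 0.348, -0.0], [0.348, 0.937, -0.0], [0.0, -0.001, -1.0]]
ft_force: [-0.5, 1.0, 0.2]
opening: 0.058
grasp_force: 0.0
```

```bash
python3 - <<'E'
from station import arm
import cv2,pickle,numpy as np
s=arm.state(); d={}
for n in ("side","top","wrist"): d[n]=arm.camera(n)
pickle.dump((s,d),open("d1.pkl","wb"))
print(s["tool_pos"],s["opening"],s["time_s"])
a=d["side"]["frame"][170:350,270:430]; a=cv2.resize(a,None,fx=2.45,fy=2.45,interpolation=cv2.INTER_CUBIC)
b=d["top"]["frame"][180:300,195:325]; b=cv2.resize(b,(392,441),interpolation=cv2.INTER_CUBIC)
cv2.imwrite("pics/after1.png",np.hstack([a,b])[:,:,::-1])
E
```

```text
[0.43958033 0.39906752 0.21445131] 0.05803560271356074 3.15
```

View pics/after1.png

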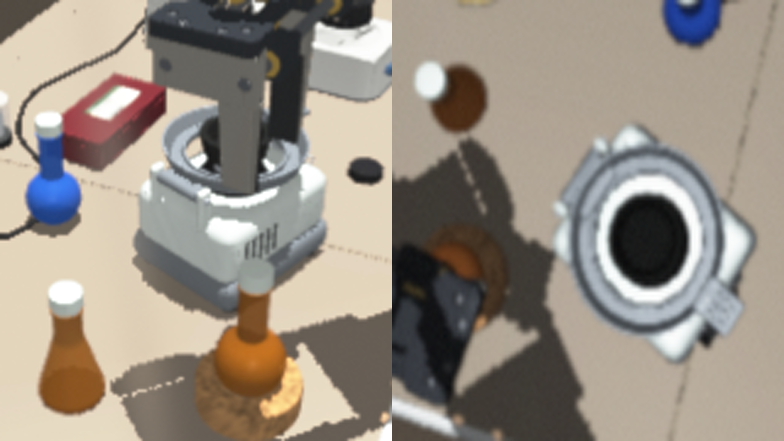

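The collar now lies level round the cradle with its tab at the front catch, right panel (718,305). The flask is still upright in its ring. Next I'll descend on the neck and grip it.

send_rows([
  [0.0034,0,0,0,0,0,0],
  [0,0,0,0,0,0,0],
  [0,0,0.035,0,0,0,0],
  [0,0,0.04,0,0,0,0],
  [0,0,0.04,0,0,0,0],
  [0,0,0.04,0,0,0,0],
  [0,0,0.04,0,0,0,0],
  [0,0,0.04,0,0,0,0],
  [0,0,0.03,0,0,0,0],
  [0,0,0.015,0,0,0,0],
  [0,0,0,0,0,0,0],
  [0,0,0,0,0,0,0],
])

```text
time_s: 4.3
tool_pos: [0.4379, 0.4006, 0.075]
tool_rot: [[-0.938, 0.347, 0.0], [0.347, 0.938, 0.0], [-0.0, 0.0, -1.0]]
ft_force: [0.1, 0.1, -0.9]
opening: 0.0917
grasp_force: 0.0
```

```bash
python3 - <<'E'
from station import arm
import cv2,pickle,numpy as np
s=arm.state(); d={}
for n in ("side","wrist"): d[n]=arm.camera(n)
print(s["tool_pos"],s["opening"],s["time_s"],s["ft_force"])
a=d["side"]["frame"][170:370,270:450]; a=cv2.resize(a,(360,400),interpolation=cv2.INTER_CUBIC)
b=d["wrist"]["frame"][:,100:540]
cv2.imwrite("pics/pre.png",np.hstack([a,b])[:,:,::-1])
E
```

```text
[0.43790155 0.40062331 0.07497583] 0.09173854543511417 4.3 [ 0.12941627  0.11207395 -0.89851801]
```

View pics/pre.png

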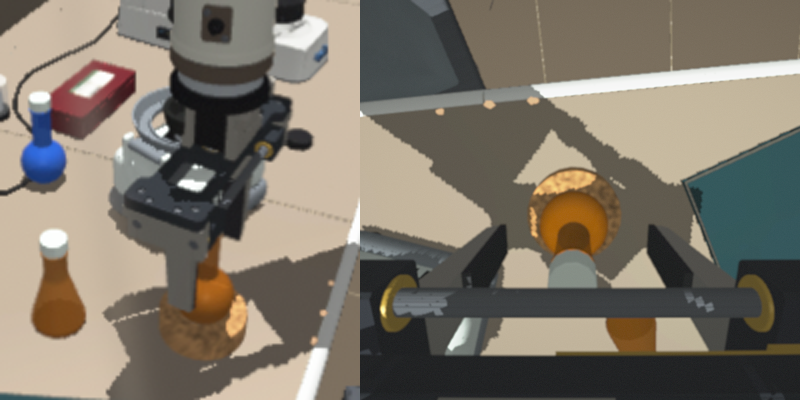

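The neck is between the fingers, at wrist panel (573,250) against a finger midline of about 577. Now I'll close and lift slightly.

send_rows([
  [0,0,0,0,0,0,0.5],
  [0,0,0,0,0,0,0.6],
  [0,0,0,0,0,0,0.7],
  [0,0,0,0,0,0,0.8],
  [0,0,0,0,0,0,1],
  [0,0,0,0,0,0,1],
  [0,0,0,0,0,0,1],
  [0,0,0,0,0,0,1],
  [0,0,0,0,0,0,1],
  [0,0,0,0,0,0,1],
  [0,0,0,0,0,0,1],
  [0,0,0,0,0,0,1],
])

```text
time_s: 5.4
tool_pos: [0.4376, 0.4004, 0.0745]
tool_rot: [[-0.938, 0.347, -0.0], [0.347, 0.938, -0.0], [0.0, -0.0, -1.0]]
ft_force: [-1.2, -1.3, -0.2]
opening: 0.0231
grasp_force: 30.0
```

send_rows([
  [0,0,-0.01,0,0,0,1],
  [0,0,-0.03,0,0,0,1],
  [0,0,-0.04,0,0,0,1],
  [0,0,-0.04,0,0,0,1],
  [0,0,-0.04,0,0,0,1],
  [0,0,-0.04,0,0,0,1],
  [0,0,-0.04,0,0,0,1],
  [0,0,-0.04,0,0,0,1],
  [0,0,-0.02,0,0,0,1],
  [0,0,0,0,0,0,1],
  [0,0,0,0,0,0,1],
])

```text
time_s: 6.32
tool_pos: [0.4377, 0.4006, 0.2245]
tool_rot: [[-0.938, 0.347, 0.0], [0.347, 0.938, 0.0], [-0.0, 0.0, -1.0]]
ft_force: [-0.1, 0.9, -1.5]
opening: 0.0234
grasp_force: 30.0
```

send_rows([
  [-0.011,-0.019,0,0,0,0,1],
  [-0.022,-0.038,0,0,0,0,1],
  [-0.022,-0.038,0,0,0,0,1],
  [-0.022,-0.039,0,0,0,0,1],
  [-0.022,-0.039,0,0,0,0,1],
  [-0.022,-0.039,0,0,0,0,1],
  [-0.022,-0.039,0,0,0,0,1],
  [-0.022,-0.039,0,0,0,0,1],
  [-0.011,-0.019,0,0,0,0,1],
  [0,0,0,0,0,0,1],
  [0,0,0,0,0,0,1],
])

```text
time_s: 7.23
tool_pos: [0.4662, 0.2249, 0.2238]
tool_rot: [[-0.937, 0.349, -0.002], [0.349, 0.937, 0.0], [0.002, -0.0, -1.0]]
ft_force: [-0.8, 0.3, -0.6]
opening: 0.0232
grasp_force: 30.0
```

```bash
python3 - <<'E'
from station import arm
import cv2,pickle,numpy as np
s=arm.state(); d={}
for n in ("side","wrist","top"): d[n]=arm.camera(n)
pickle.dump((s,d),open("d2.pkl","wb"))
print(s["tool_pos"],s["opening"],s["time_s"],s["ft_force"],s["grasp_force"])
a=d["side"]["frame"][160:300,300:440]; a=cv2.resize(a,(560,560),interpolation=cv2.INTER_CUBIC)
b=cv2.resize(d["wrist"]["frame"][150:400,260:380],(240,500))
b=np.vstack([b,np.zeros((60,240,3),np.uint8)])
cv2.imwrite("pics/hover.png",np.hstack([a,b])[:,:,::-1])
E
```

```text
[0.46615586 0.22490294 0.22377307] 0.02323865228373409 7.2333 [-0.84481988  0.33229289 -0.63914788] 29.999790884612594
```

View pics/hover.png

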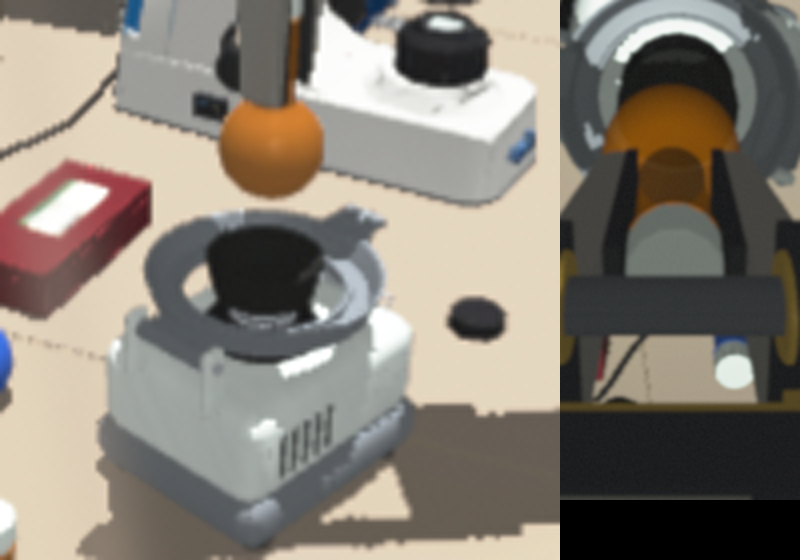

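Side view: the ball centre is at crop (272,147), above the cradle mouth at about (264,253). The collar is down with its tab at about (355,222). I'll check these against the model's projections.

```bash
python3 - <<'E'
from h import *
np.set_printoptions(precision=1,suppress=True)
s,d=pickle.load(open("d2.pkl","rb")); sd=d["side"];t=d["top"]
_,d0=pickle.load(open("d0.pkl","rb")); _,d1=pickle.load(open("d1.pkl","rb"))
q=lambda X:(proj(sd,X)-[300,160])*4
C=np.array([.4666,.2248,0]); a=np.linspace(0,2*np.pi,60); 
u=np.array([np.cos(.94),np.sin(.94),0]);z=np.array([0,0,1])
circ=lambda r,h:C+h*z+r*np.c_[np.cos(a),np.sin(a),0*a]
ext=lambda P:(P.min(0),P.max(0))
print("ball",q(np.r_[.4662,.2249,.1923]),"rim",q(C+.131*z),ext(q(circ(.031,.131))))
print("collar rim",ext(q(circ(.063,.122))))
for ang in (0,.05,.1,.2):
    h=C+.068*u+.108*z; dirn=-u*np.cos(ang)+z*np.sin(ang); n=u*np.sin(ang)+z*np.cos(ang)
    print(ang,"tab",q(h+.139*dirn+.014*n),"end",q(h+.156*dirn+.014*n))
# black cradle blob in initial top image -> centre
for dd in (d0,d1):
    f=dd["top"]["frame"][225:265,258:300]; m=(f.max(2)<60).astype(np.uint8)
    n,l,st,ce=cv2.connectedComponentsWithStats(m); i=1+st[1:,4].argmax()
    p=ce[i]+[258,225]; print(p,st[i]); np.set_printoptions(precision=4); print(onz(dd["top"],p,.131))
E
```

```text
ball [[272.  141.3]] rim [[266.6 247.4]] (array([206.1, 217.2]), array([327.4, 279.7]))
collar rim (array([144. , 202.4]), array([389.2, 331.1]))
0 tab [[352.1 214. ]] end [[371.4 203.2]]
0.05 tab [[351.9 203.5]] end [[371.4 191.4]]
0.1 tab [[351.3 193.2]] end [[370.9 179.8]]
0.2 tab [[348.9 173.2]] end [[368.6 157.4]]
[279.8 245. ] [ 10   8  25  25 486]
[0.4666 0.2246 0.131 ]
[279.8675 245.0124] [ 10   8  25  25 483]
[0.4665 0.2245 0.131 ]
```

The projections agree, so the collar is closed and the flask is centred. I'll descend to just above contact.

send_rows([
  [0,0,0.02,0,0,0,1],
  [0,0,0.02,0,0,0,1],
  [0,0,0.02,0,0,0,1],
  [0,0,0.015,0,0,0,1],
  [0,0,0.01,0,0,0,1],
  [0,0,0,0,0,0,1],
  [0,0,0,0,0,0,1],
  [0,0,0,0,0,0,1],
])

```text
time_s: 8.05
tool_pos: [0.4669, 0.2251, 0.1825]
tool_rot: [[-0.938, 0.347, 0.001], [0.347, 0.938, 0.0], [-0.001, 0.0, -1.0]]
ft_force: [-0.6, -0.0, -0.0]
opening: 0.0232
grasp_force: 30.0
```

send_rows([
  [0,0,0.003,0,0,0,1],
  [0,0,0.003,0,0,0,1],
  [0,0,0.003,0,0,0,1],
  [0,0,0.003,0,0,0,1],
  [0,0,0.003,0,0,0,1],
  [0,0,0,0,0,0,1],
  [0,0,0,0,0,0,1],
  [0,0,0,0,0,0,1],
])

```text
time_s: 8.72
tool_pos: [0.4671, 0.2255, 0.1753]
tool_rot: [[-0.938, 0.347, 0.002], [0.347, 0.938, 0.001], [-0.001, 0.001, -1.0]]
ft_force: [1.7, 4.0, 6.1]
opening: 0.0231
grasp_force: 30.0
```

Contact is made, with a small sideways force along +tool y. I'll relax 1 mm that way and read again.

send_rows([
  [0,0.002,0,0,0,0,1],
  [0,0,0,0,0,0,1],
  [0,0,0,0,0,0,1],
  [0,0,0,0,0,0,1],
])

```text
time_s: 9.05
tool_pos: [0.4671, 0.2262, 0.1747]
tool_rot: [[-0.938, 0.347, 0.0], [0.347, 0.938, 0.0], [-0.0, 0.0, -1.0]]
ft_force: [1.0, 3.7, 4.3]
opening: 0.0233
grasp_force: 30.0
```

```bash
python3 - <<'E'
from station import arm
import numpy as np
for i in range(4):
    s=arm.state(); print(s["time_s"],s["tool_pos"].round(4),s["ft_force"].round(2),s["torque"].round(3)); arm.camera("top")
E
```

```text
9.05 [0.4671 0.2262 0.1747] [0.97 3.66 4.3 ] [ 0.698 -0.268  0.033]
9.1 [0.467  0.2262 0.1747] [1.16 2.99 4.16] [ 0.788 -0.219  0.036]
9.15 [0.467  0.2262 0.1747] [0.43 3.96 4.96] [ 0.706 -0.251  0.009]
9.2 [0.467  0.2261 0.1746] [1.09 3.35 4.14] [ 0.718 -0.25   0.038]
```

send_rows([
  [0,0.002,0,0,0,0,1],
  [0,0.002,0,0,0,0,1],
  [0,0,0,0,0,0,1],
  [0,0,0,0,0,0,1],
  [0,0,0,0,0,0,1],
])

```text
time_s: 9.67
tool_pos: [0.4674, 0.2276, 0.1744]
tool_rot: [[-0.938, 0.347, -0.001], [0.347, 0.938, -0.001], [0.0, -0.001, -1.0]]
ft_force: [1.3, 1.6, 3.7]
opening: 0.0233
grasp_force: 30.0
```

```bash
python3 - <<'E'
from station import arm
import numpy as np,cv2
F=[]
for i in range(5):
    s=arm.state(); F.append(np.r_[s["ft_force"],s["torque"]]); c=arm.camera("side")
print(s["time_s"],s["tool_pos"].round(4),np.mean(F,0).round(2))
cv2.imwrite("pics/contact.png",cv2.resize(c["frame"][160:300,300:440],(560,560),interpolation=cv2.INTER_CUBIC)[:,:,::-1])
E
```

```text
9.8667 [0.4675 0.2277 0.1744] [ 0.21  1.05  3.69  0.21 -0.05 -0.02]
```

View pics/contact.png

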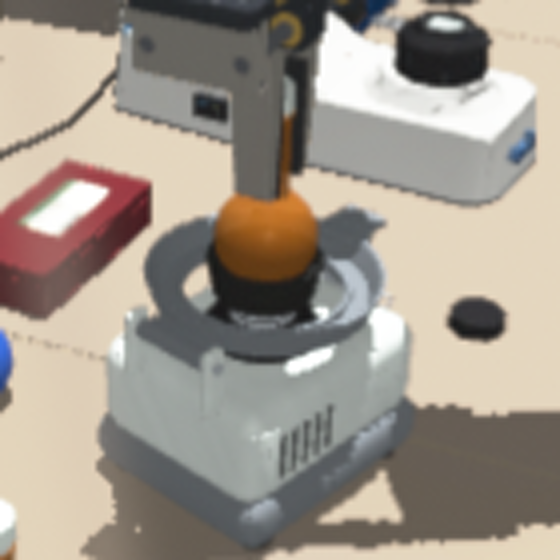

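The ball is seated centrally in the cradle, ball (266,235) over ring (266,270). Sideways force is down to 1 N and the preload is just reached. Now I'll press down about 8 mm.

send_rows([
  [0,0.001,0.002,0,0,0,1],
  [0,0,0.003,0,0,0,1],
  [0,0,0.003,0,0,0,1],
  [0,0,0.003,0,0,0,1],
  [0,0,0.003,0,0,0,1],
  [0,0,0.002,0,0,0,1],
  [0,0,0,0,0,0,1],
  [0,0,0,0,0,0,1],
  [0,0,0,0,0,0,1],
  [0,0,0,0,0,0,1],
  [0,0,0,0,0,0,1],
])

```text
time_s: 10.83
tool_pos: [0.468, 0.2281, 0.1673]
tool_rot: [[-0.938, 0.347, 0.0], [0.347, 0.938, -0.001], [-0.001, -0.001, -1.0]]
ft_force: [-1.7, -0.6, 7.9]
opening: 0.0231
grasp_force: 30.0
```

```bash
python3 - <<'E'
from station import arm
import numpy as np,cv2
F=[]
for i in range(6):
    s=arm.state(); F.append(np.r_[s["ft_force"],s["torque"]]); c=arm.camera("side")
print(s["time_s"],s["tool_pos"].round(4),s["opening"],np.mean(F,0).round(2))
cv2.imwrite("pics/pressed.png",cv2.resize(c["frame"][160:360,260:440],(630,600),interpolation=cv2.INTER_CUBIC)[:,:,::-1])
E
```

```text
11.0833 [0.468  0.2281 0.1673] 0.02324202462289648 [-1.19 -1.    8.1  -0.22  0.3  -0.01]
```

View pics/pressed.png

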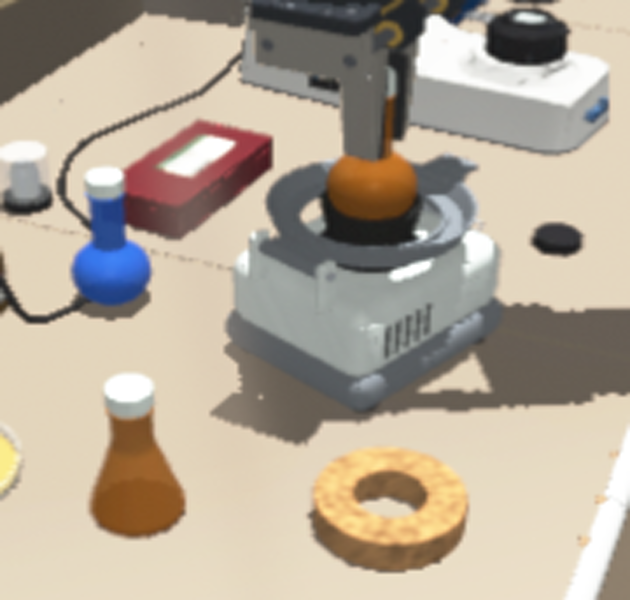

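The ball sits centred in the pressed ring (370,190), the collar is closed, and the conical flask and objective case stand untouched. Force puts the press at about 7.3 mm, so I'll go 1.5 mm further.

send_rows([
  [0.001,-0.001,0.0015,0,0,0,1],
  [0,0,0.0015,0,0,0,1],
  [0,0,0,0,0,0,1],
  [0,0,0,0,0,0,1],
  [0,0,0,0,0,0,1],
  [0,0,0,0,0,0,1],
  [0,0,0,0,0,0,1],
  [0,0,0,0,0,0,1],
  [0,0,0,0,0,0,1],
  [0,0,0,0,0,0,1],
])

```text
time_s: 11.97
tool_pos: [0.4678, 0.228, 0.1661]
tool_rot: [[-0.938, 0.347, 0.002], [0.347, 0.938, -0.0], [-0.002, 0.0, -1.0]]
ft_force: [-1.5, -0.6, 8.6]
opening: 0.0235
grasp_force: 30.0
```

```bash
python3 - <<'E'
from station import arm
import numpy as np
F=[]
for i in range(6):
    s=arm.state(); F.append(s["ft_force"]); arm.camera("side")
m=np.mean(F,0); print(s["time_s"],s["tool_pos"].round(4),m.round(2))
if 8<m[2]<10.3 and np.hypot(*m[:2])<3: print(arm.hand_in())
E
```

```text
12.2167 [0.4679 0.228  0.1661] [-0.93 -0.48  9.12]
the job is handed in; nothing more can be done
None
```

I swung the collar shut, then pressed the flask upright into the cradle and held it there (about 9 mm of the 12 mm travel, estimated from force), with the conical flask and the objective case left standing; I didn't check the dropper bottle at the end, and handed the job in at 12.2 s.

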